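# Sweep the loose work pieces into the collecting fence

### The arm

A 7-joint arm with a two-finger parallel gripper is mounted at the origin on a cart in front of the work surface, level with it; the furniture and walls round the work are solid. World frame = base frame: x ahead of the robot, y to its left, z up, the work surface at z = 0. Lengths are in m, angles in rad, forces in N, time in s.
With the tool pointing down it reaches from about 0.4 to 0.85 m from the base axis. Payload 10.4 kg.
Tool frame: the origin (TCP) lies on the centre line of the jaws, within the pads' length; the fingertips stand 8 mm ahead of it and the grasp point (between the pads) lies 11 mm behind it; z points along the fingers, y is the line along which they close (so a half turn about z gives the same grasp; the last joint's range is limited). The gripper opens to 85 mm and grips with 20 to 120 N. Pads are 22 mm wide; open, the fingers measure 114 mm over their backs; the gripper's body (76 mm by 85 mm) begins 54 mm behind the grasp point. The pads swing forward as they close: fully open they stand 13 mm farther back than shut.
Start: joints at [-1.127, 0.332, -0.065, 1.46, 0.022, 1.35, -0.088], TCP at [0.281, 0.558, 0.204] pointing down, gripper open.
Joint ranges: [-2.6, 2.6], [-0.5, 2.12], [-1.47, 1.34], [0.16, 2.42], [-1.27, 4.41], [0.06, 2.06], [-2.6, 2.6]. Speed limits (rad/s): [2.22, 2.22, 2.79, 2.79, 3.14, 3.14, 3.14].

### API

Orientations are given as a unit quaternion [w, x, y, z].
In Python, from workcell import monitor, eyes, manip, nets gives the robot as it stands. The module is installed in compiled form; this text tells all that it offers.
- The arm moves only by the shell command python3 -m handwheel 'ROWS' [OPENING]. ROWS is JSON, a list of rows, each a list of 6 numbers: the shift along the tool's x, y, z in cm, then the turn, a rotation vector about the tool's x, y, z in degrees. A call has exactly 10 rows; each row is the pose to reach, as a shift and turn from the pose commanded when the call began, along the tool's axes at that moment; what a row does not reach only later rows make up. A row lasts 1/10 s, in which the tool goes at most 50 mm and 8.59 degrees, less where a joint would pass 70% of its speed; a pose out of reach is approached as far as the arm can. A call with a gripper value outside its range is refused whole. OPENING is the opening, from -1 (shut) to 1 (fully open), set as the call begins (- or left out, the last holds). The fingers move at their own pace and stop on an object; the grip force is fixed at half the most. Time passes only in rows, so rows that repeat a pose let the fingers close, or fill a call up. It gives the time, the measured TCP pose, the force, the opening and the grip force at its end, in the units of the state.
- monitor.get_state(): the state, without advancing time (a new reading comes with each control period).
- eyes.get_image(name): name is "side" or "top" or "wrist"; returns (picture, depth): 480x640x3 uint8, red, green, blue; 480x640 float32, m along the optical axis (not along the pixel's ray), 0 where there is no reading.
- eyes.camera_info(name): a dict with "fx", "fy", "cx", "cy" (pixels), "rvec" (rotation vector, rad) and "tvec" (3), from world to camera coordinates, as OpenCV has them. Camera axes: x right, y down, z forward; pixel columns grow to the right and rows downward; lengths in m; the calibration is good to about 2 mm. A picture is of the moment at which its call begins: read the wrist's pose just before it. camera_info takes no time and is no camera call; for the wrist camera it gives the pose at the moment of the call.
- manip.sign_off(): hands the job in; it is judged then, once.
Trained networks look in the newest picture that a camera, given by its name, has taken for a name from the list of things; names that differ only in an ending like _2 or _b are one class to them, and where a whole thing is asked for, a point or a joint stands for the part that bears it (a point fixed in the world has none). Each returns a list of dicts, best first, with "conf" (0 to 1); they miss things now and then, are a little off and sometimes report something else, mostly with a low value. They report only what shows in the picture. A call takes as long as a camera call.
- nets.silhouettes(camera, label): "region" (480x640 bool, what is visible of it).
- nets.tip_of(camera, label): "point" ([x, y, z] in m, in world coordinates, good to about 4 mm: a listed point, or the origin of a listed thing).
The state is a dict: "time_s": time; "q": joint angles; "dq": joint speeds; "effort": joint torques, N m; "eef_pos": TCP position; "orientation": TCP orientation; "ft_force": force on the tool from outside, world axes, zero at the start; "torque": the same for the moment, N m; "width": finger opening in m; "gripper_force": force on a finger pad.
Only numpy, scipy, OpenCV 4.12 (cv2) and the standard library are available. Lean on these libraries where they do the work, as an engineer would, in place of code of your own. Each camera call takes 0.05 s, during which the arm holds its last target. There are 200 camera calls.

### The job

Sweep the three round cup-shaped work pieces across the table top into the low three-sided fence at the right, through its open side, so that each stands upright and fully inside it. Push them gently with the fingertips or the outside of the fingers: do not pinch, lift, tip or jam them. Leave everything else where it stands, including the lidded tin, the push button and the relay among the work pieces.

Things in the scene. Friction and masses are not known exactly. Their poses are not given: they have to be found in the camera images.
- cup0: one of three identical work pieces: a plain light plastic round cup, 40 mm across, 24 mm high, about 0.09 kg, standing upright loose on the table, mouth up, free to slide; origin at the centre of its underside, z up
- cup1: one of three identical work pieces: a plain light plastic round cup, 40 mm across, 24 mm high, about 0.09 kg, standing upright loose on the table, mouth up, free to slide; origin at the centre of its underside, z up
- cup2: one of three identical work pieces: a plain light plastic round cup, 40 mm across, 24 mm high, about 0.09 kg, standing upright loose on the table, mouth up, free to slide; origin at the centre of its underside, z up
- fence: low three-sided aluminium fence screwed to the table, no floor, one side open. Walls 32 mm high, 3 mm thick; outside each a foot flange 11 mm wide, 3 mm high. Origin on the table top at the centre of the inside (140 x 140 mm): inner wall faces at x = -70, x = +70 and y = -70 mm; open at y = +70 mm, +y pointing out, roughly to the work pieces (robot's left)
- fence_mouth (a point): middle of the fence's open side, at table height; same axes as the fence
- trainer_box: fixed grey equipment box at the back, beyond the work pieces: 400 mm deep (x), 340 mm wide (y), about 105 mm high and up to 125 mm at its buttons, so the gripper must keep clear of its front face, 200 mm nearer the robot than its origin (centre of its underside)
- fuse_tin: flat round lidded tin, 54 mm across, 24 mm high, closed on top, standing loose among the work pieces; origin at the centre of its underside; leave it alone
- spare_button: loose panel push button standing upright on its stem, 30 mm across, 32 mm high, among the work pieces; origin at the centre of its underside; leave it alone
- relay_spare: small box-shaped plug-in relay, 21 x 28 mm, up to 36 mm high, standing loose near the work pieces; origin at the centre of its underside; leave it alone
- power_module: upright grey power supply block, 100 x 45 mm, 97 mm high, beyond the fence, at the right edge of the table; origin at the centre of its underside; leave it alone
- mug: mug, 77 mm across the cup and 90 mm high, on the left side of the table; origin at the centre of its underside; leave it alone
- terminal_rail: short mounting rail with terminals, 48 x 150 mm, 35 mm high, on the left side of the table; origin at the centre of its underside; leave it alone

How it is judged:
By the outcome, as a careful person would: the job done as asked, in the order asked, and still so for the second after the job is handed in, with the robot touching nothing.
It also fails if it takes over 64 s, if anything falls off the work surface, if the arm or the gripper's body presses on something with over 40 N, if the wrist force passes 120 N, or if a joint passes its speed limit or range.

## Working session

There is one attempt and no reset: what is moved stays moved. The work goes in short steps, Python scripts to look and compute and a shell command to move; the robot and the scene stay as the last step left them, time stands still between calls to the robot, and variables do not carry over. Pictures are saved under pics/ and viewed, at most 10 in all, crops included, and the job is handed in when it is done.

```bash
mkdir -p pics
cat > h.py <<'E'
import numpy as np, cv2
from scipy.spatial.transform import Rotation as R
from workcell import monitor, eyes, manip, nets
def st():
    s=monitor.get_state(); q=s['orientation']; r=R.from_quat([q[1],q[2],q[3],q[0]]).as_matrix()
    return s,np.array(s['eef_pos']),r
def totool(dw):
    s,p,r=st(); return (r.T@np.array(dw))*100
def cloud(name):
    ci=eyes.camera_info(name); im,d=eyes.get_image(name)
    v,u=np.mgrid[0:480,0:640]; 
    P=np.stack([(u-ci['cx'])/ci['fx']*d,(v-ci['cy'])/ci['fy']*d,d],-1)
    Rm=cv2.Rodrigues(np.array(ci['rvec'],float))[0]
    W=(P-np.array(ci['tvec']).ravel())@Rm
    return im,d,W
E
python3 - <<'E'
from h import *
s,p,r=st(); print(p,np.round(r,3).tolist(),s['width'],s['time_s'])
for c in ['top','side']:
    im,d,W=cloud(c); cv2.imwrite(f'pics/{c}0.png',im[:,:,::-1])
    ci=eyes.camera_info(c)
    for n in ['cup0','fence','fence_mouth','fuse_tin','spare_button','relay_spare','trainer_box','power_module']:
        print(c,n,[(np.round(o['point'],3).tolist(),round(o['conf'],2)) for o in nets.tip_of(c,n)][:5])
E
```

```text
[0.2810841  0.55775036 0.20268741] [[-0.893, 0.45, -0.001], [0.45, 0.893, -0.001], [-0.0, -0.001, -1.0]] 0.08567639307964477 0.0
top cup0 [([0.464, 0.154, 0.0], 0.8), ([0.45, 0.277, -0.002], 0.76), ([0.459, 0.051, 0.004], 0.55), ([0.668, -0.193, -0.0], 0.33)]
top fence []
top fence_mouth []
top fuse_tin [([0.393, 0.099, -0.0], 0.7)]
top spare_button []
top relay_spare [([0.39, 0.338, 0.001], 0.65)]
top trainer_box []
top power_module [([0.668, -0.195, 0.0], 0.57)]
side cup0 [([0.464, 0.151, 0.002], 0.8), ([0.449, 0.28, -0.001], 0.79), ([0.457, 0.052, 0.002], 0.54)]
side fence [([0.496, -0.108, 0.0], 0.91)]
side fence_mouth []
side fuse_tin [([0.395, 0.104, 0.002], 0.71)]
side spare_button [([0.391, 0.206, 0.003], 0.5)]
side relay_spare [([0.389, 0.337, 0.002], 0.5)]
side trainer_box []
side power_module [([0.669, -0.189, -0.002], 0.83)]
```

View pics/top0.png

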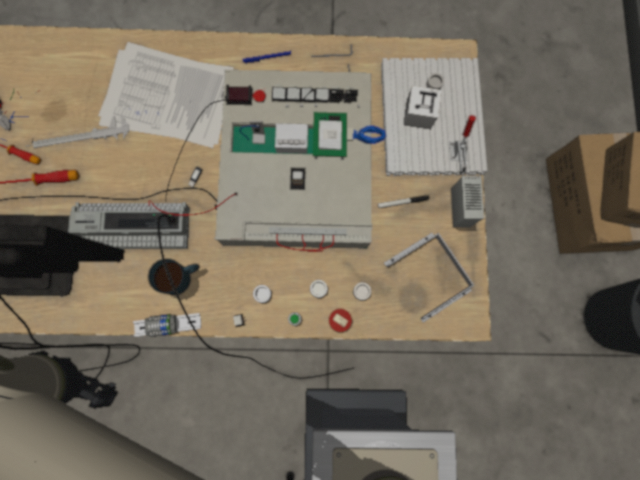

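View pics/side0.png

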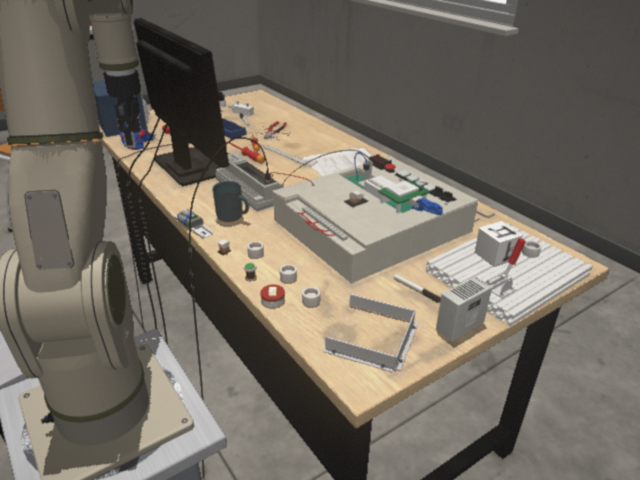

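Run:
```python
from h import *
# height map from both cameras in world, 2.5mm cells
H=np.zeros((240,400),np.float32)  # x .30-.75 , y .45..-.35
for c in ['top','side']:
    im,d,W=cloud(c); w=W[(d>0)&(W[...,2]<.2)]
    i=((w[:,0]-.28)/.002).astype(int); j=((.45-w[:,1])/.002).astype(int)
    m=(i>=0)&(i<240)&(j>=0)&(j<400); np.maximum.at(H,(i[m],j[m]),w[m,2])
np.save('H.npy',H)
v=np.clip(H/.12*255,0,255).astype(np.uint8)[::-1]
v=cv2.resize(cv2.applyColorMap(v,cv2.COLORMAP_JET),(800,480),interpolation=0)
for k in range(0,400,50): cv2.putText(v,f'{.45-k*.002:.2f}',(2*k,475),0,.35,(255,255,255)); cv2.line(v,(2*k,0),(2*k,480),(90,90,90),1)
for k in range(10,240,25): cv2.putText(v,f'{.28+k*.002:.2f}',(0,480-2*k),0,.35,(255,255,255)); cv2.line(v,(0,480-2*k),(800,480-2*k),(90,90,90),1)
cv2.imwrite('pics/H.png',v)
```

```text
(no output)
```

View pics/H.png

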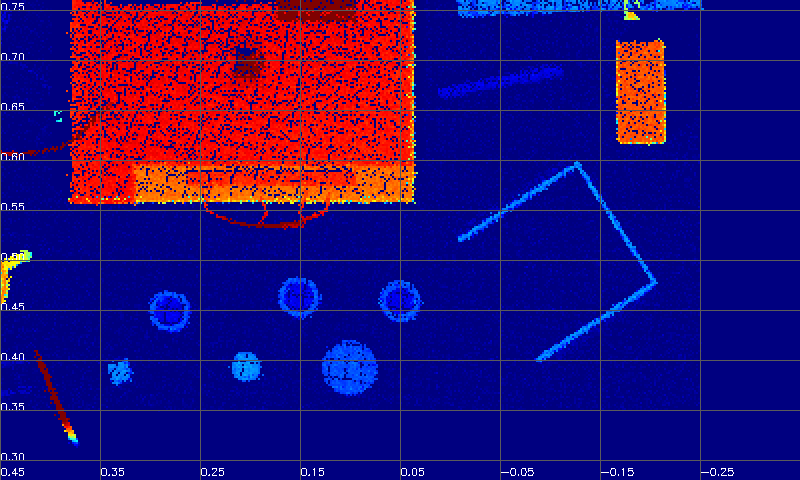

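The pictures agree with the nets and with the height map:
- **Cups:** at about (.459,.050), (.464,.152) and (.450,.280). In the top picture these are at (362,291), (319,289) and (262,294).
- **Tin, button and relay:** in the row nearer the robot, at x≈.39.
- **Fence:** centre (.496,-.108), +y = (-.547,.838), with its mouth facing the cups.

I'll cradle each cup between two slightly open fingertips and push it along −y.

```bash
python3 -m handwheel '[[-3.7,-3.3,0,0,0,6.3],[-7.4,-6.6,0,0,0,12.6],[-11.1,-9.9,0,0,0,19],[-14.7,-13.2,0,0,0,25.3],[-18.4,-16.5,0,0,0,31.6],[-22.1,-19.8,0,0,0,38],[-25.8,-23.1,0,0,0,44.3],[-29.4,-26.4,0,0,0,50.6],[-33.1,-29.7,0,0,0,57],[-36.8,-33,0,0,0,63.3]]' -0.43
python3 - <<'E'
from h import *
s,p,r=st(); print(p,np.round(r,3).tolist(),s['width'],s['time_s'])
E
```

```text
time_s: 2.0
eef_pos: [0.4618, 0.0959, 0.2039]
orientation: [0.0, 0.709, 0.705, 0.001]
ft_force: [1.5, 0.7, 0.5]
width: 0.024
gripper_force: 0.0
[0.46180209 0.09592468 0.20389414] [[0.005, 1.0, 0.001], [1.0, -0.005, 0.001], [0.001, 0.001, -1.0]] 0.023954397099869535 2.0
```

```bash
python3 -m handwheel '[[0,0,3,0,0,0],[0,0,6,0,0,0],[0,0,9,0,0,0],[0,0,12,0,0,0],[0,0,14.5,0,0,0],[0,0,16.5,0,0,0],[0,0,18,0,0,0],[0,0,18.6,0,0,0],[0,0,19,0,0,0],[0,0,19,0,0,0]]'
python3 - <<'E'
from h import *
im,d,W=cloud('side'); cv2.imwrite('pics/s1.png',cv2.resize(im[150:400,180:500,::-1],(800,600)))
print([(np.round(o['point'],3).tolist(),round(o['conf'],2)) for o in nets.tip_of('side','cup0')][:5])
E
```

```text
time_s: 3.0
eef_pos: [0.4615, 0.0979, 0.0137]
orientation: [0.0, 0.707, 0.707, 0.0]
ft_force: [0.0, -0.8, -0.3]
width: 0.0245
gripper_force: 0.0
[([0.45, 0.283, -0.0], 0.71), ([0.461, 0.152, -0.0], 0.65), ([0.46, 0.053, 0.002], 0.62), ([0.397, 0.105, 0.002], 0.27)]
```

View pics/s1.png

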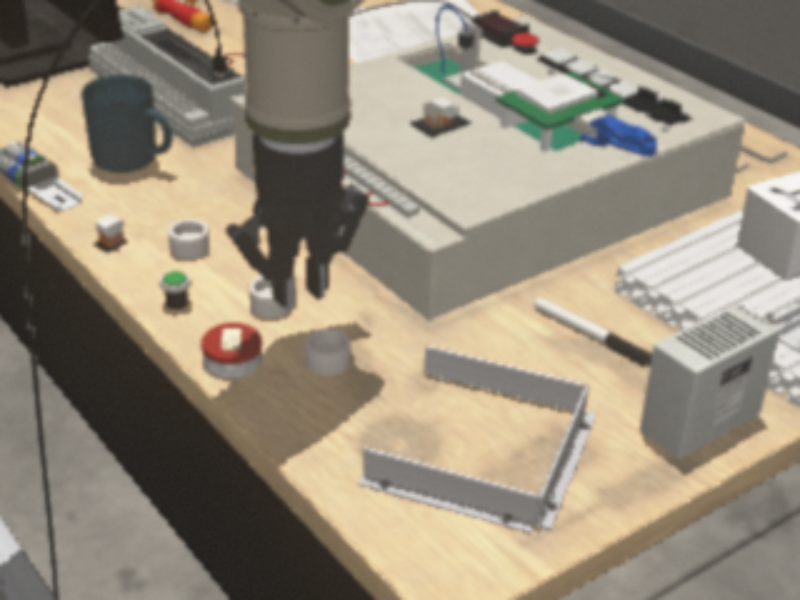

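The fingers stand clear between cup A (325,350) and cup B (270,297) in the crop. I'll push A now, turning toward the fence on the way.

```bash
python3 -m handwheel '[[-0.8,0,0,0,0,0],[-1.6,0,0,0,0,0],[-2.5,0,0,0,0,0],[-3.4,0,0,0,0,0],[-4.3,0,0,0,0,0],[-5.1,0,0,0,0,-3.8],[-5.8,0.1,0,0,0,-7.6],[-6.6,0.2,0,0,0,-11.4],[-7.4,0.3,0,0,0,-15.2],[-8.2,0.4,0,0,0,-19]]'
python3 - <<'E'
from h import *
print(st()[1],[(np.round(o['point'],3).tolist(),round(o['conf'],2)) for o in (eyes.get_image('side'),nets.tip_of('side','cup0'))[1]][:5])
E
```

```text
time_s: 4.1
eef_pos: [0.4653, 0.0149, 0.0135]
orientation: [-0.0, 0.58, 0.815, 0.0]
ft_force: [0.2, 0.3, 1.0]
width: 0.0243
gripper_force: 0.0
[0.46528213 0.01493641 0.01349672] [([0.461, 0.054, 0.004], 0.7), ([0.445, 0.282, -0.002], 0.62), ([0.464, 0.154, 0.003], 0.59)]
```

Run:
```python
from h import *
im,d,W=cloud('side'); cv2.imwrite('pics/s2.png',cv2.resize(im[220:370,220:420,::-1],(800,600)))
ci=eyes.camera_info('side'); Rm=cv2.Rodrigues(np.array(ci['rvec'],float))[0]
for o in nets.tip_of('side','cup0'): print(np.round(o['point'],3),cv2.projectPoints(np.array([o['point']]),ci['rvec'],ci['tvec'],np.array([[ci['fx'],0,ci['cx']],[0,ci['fy'],ci['cy']],[0,0,1]]),None)[0].ravel())
```

```text
[ 0.449  0.283 -0.003] [255.26759974 253.21049938]
[0.46  0.052 0.002] [310.67200275 299.00437499]
```

View pics/s2.png

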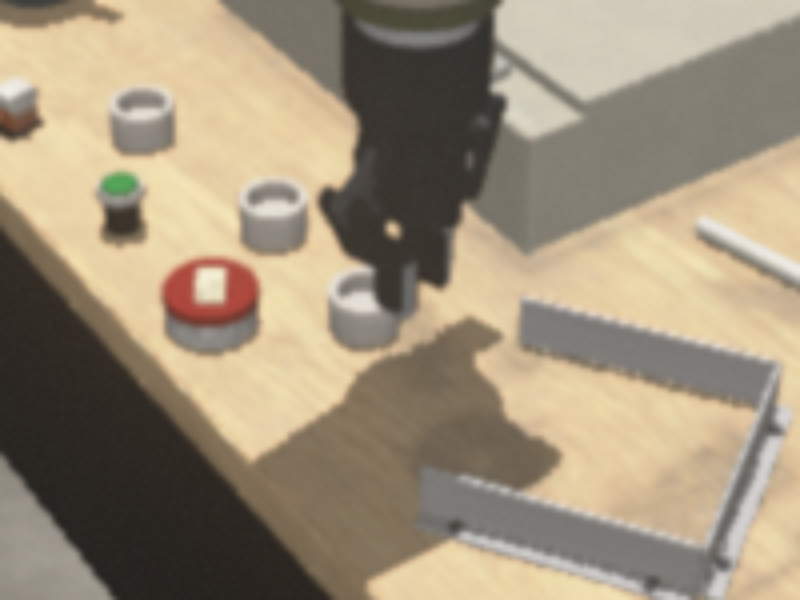

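Run:
```python
from h import *
s,p,r=st(); print(p,s['q'])
for c in ['side','top']:
    ci=eyes.camera_info(c); K=np.array([[ci['fx'],0,ci['cx']],[0,ci['fy'],ci['cy']],[0,0,1]])
    print(c,[np.round(cv2.projectPoints(np.array([p+[0,0,dz]]),ci['rvec'],ci['tvec'],K,None)[0].ravel()) for dz in (-.0055,.03,.06,.09)])
    im,d,W=cloud(c)
    if c=='side':
        for v,u in [(290,319),(294,319),(296,318),(280,320),(285,330),(270,320)]: print(u,v,im[v,u],np.round(W[v,u],3))
    dk=(im.max(-1)<70)&(W[...,2]>.004)&(W[...,2]<.12)&(abs(W[...,0]-p[0])<.06)&(abs(W[...,1]-p[1])<.08)&(d>0)
    w=W[dk]; print(c,len(w))
    for z in np.arange(0,.12,.015):
        m=(w[:,2]>=z)&(w[:,2]<z+.015)
        if m.sum(): print(round(z,3),m.sum(),np.round(w[m].min(0),3),np.round(w[m].max(0),3))
```

```text
[0.46529062 0.01567032 0.01350846] [-0.48196138  0.19750355  0.37990733  2.08844122 -0.09547343  0.87163124
  0.28097362]
side [array([322., 305.]), array([322., 292.]), array([323., 280.]), array([323., 269.])]
319 290 [63 58 53] [0.446 0.001 0.066]
319 294 [66 62 56] [0.447 0.002 0.055]
318 296 [59 54 49] [ 0.442 -0.002  0.054]
320 280 [58 54 48] [ 0.445 -0.004  0.095]
330 285 [64 60 54] [0.481 0.011 0.058]
320 270 [58 52 47] [0.453 0.008 0.11 ]
side 536
0.03 4 [0.476 0.018 0.042] [0.478 0.026 0.044]
0.045 60 [ 0.439 -0.002  0.045] [0.483 0.025 0.06 ]
0.06 69 [ 0.439 -0.001  0.06 ] [0.481 0.026 0.075]
0.075 70 [ 0.428 -0.011  0.075] [0.505 0.026 0.09 ]
0.09 130 [ 0.417 -0.014  0.09 ] [0.512 0.026 0.105]
0.105 203 [ 0.409 -0.017  0.105] [0.518 0.033 0.12 ]
top [array([376., 289.]), array([378., 287.]), array([380., 286.]), array([382., 285.])]
top 5
0.105 5 [0.501 0.037 0.116] [0.505 0.039 0.12 ]
```

The depth picture shows the fingertips about 42 mm above the table, although the state gives a TCP z of 13 mm. They passed over cup A without touching it, and nothing moved. I'll trust the picture: go back behind A, then descend in small steps and measure the tip height.

```bash
cat >> h.py <<'E'
def tip():
    s,p,r=st(); im,d,W=cloud('side')
    dk=(im.max(-1)<72)&(W[...,2]>.003)&(W[...,2]<.09)&(abs(W[...,0]-p[0])<.045)&(abs(W[...,1]-p[1])<.035)&(d>0)
    w=W[dk]; z=np.sort(w[:,2]); print('t',s['time_s'],'eef',np.round(p,4),'F',np.round(s['ft_force'],1),'low z',np.round(z[[0,3,8,15,30]],3)); 
    q=w[w[:,2]<z[60]]; print('xy lo/hi',np.round(q.min(0),3),np.round(q.max(0),3))
    return im,d,W
E
python3 -m handwheel '[[0,0,-1,0,0,0],[1.5,0.5,-1,0,0,4],[3,1,-1,0,0,8],[4.5,1.4,-1,0,0,12],[6,1.9,-1,0,0,16],[7.7,2.3,-1,0,0,19],[7.7,2.3,0,0,0,19],[7.7,2.3,0.8,0,0,19],[7.7,2.3,1.6,0,0,19],[7.7,2.3,1.6,0,0,19]]'
python3 - <<'E'
from h import *
im,d,W=tip()
cv2.imwrite('pics/s3.png',cv2.resize(im[220:370,220:420,::-1],(800,600)))
E
```

```text
time_s: 5.4
eef_pos: [0.4612, 0.0951, -0.0037]
orientation: [-0.0, 0.708, 0.707, -0.001]
ft_force: [-0.1, 0.6, -0.5]
width: 0.0245
gripper_force: 0.0
t 5.4 eef [ 0.4612  0.0951 -0.0037] F [-0.1  0.6 -0.5] low z [0.026 0.028 0.033 0.035 0.04 ]
xy lo/hi [0.435 0.084 0.026] [0.476 0.1   0.049]
```

View pics/s3.png

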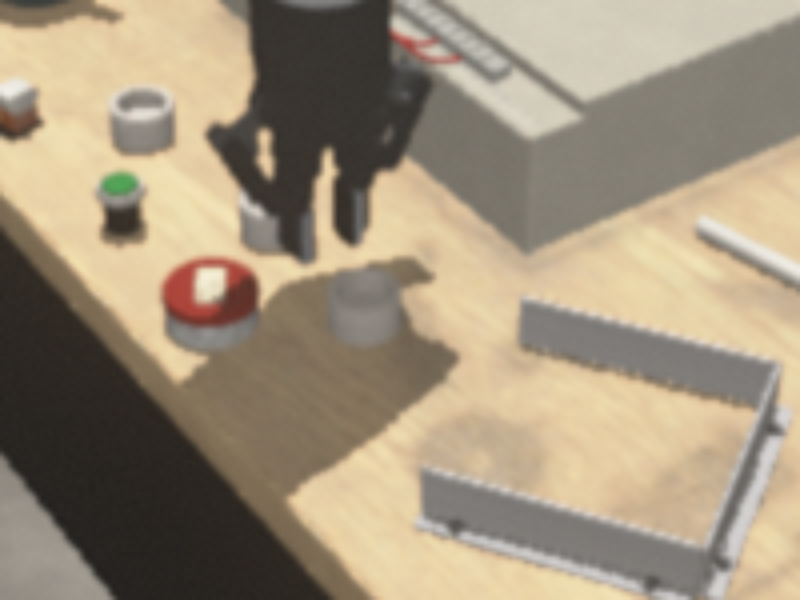

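The tips are now about 26 mm up, with no contact, and the reported z runs about 38 mm low. I'll go down another 18 mm.

```bash
python3 -m handwheel '[[0.2,0,0.3,0,0,0],[0.2,0,0.6,0,0,0],[0.2,0,0.9,0,0,0],[0.2,0,1.2,0,0,0],[0.2,0,1.4,0,0,0],[0.2,0,1.5,0,0,0],[0.2,0,1.6,0,0,0],[0.2,0,1.7,0,0,0],[0.2,0,1.8,0,0,0],[0.2,0,1.8,0,0,0]]'
python3 - <<'E'
from h import *
tip()
E
```

```text
time_s: 6.45
eef_pos: [0.462, 0.0981, -0.0206]
orientation: [-0.0, 0.707, 0.707, -0.0]
ft_force: [0.1, -0.5, -0.2]
width: 0.0239
gripper_force: 0.0
t 6.45 eef [ 0.462   0.0981 -0.0206] F [ 0.1 -0.5 -0.2] low z [0.008 0.011 0.015 0.019 0.024]
xy lo/hi [0.435 0.086 0.008] [0.476 0.104 0.033]
```

```bash
python3 -m handwheel '[[-0.8,0,0,0,0,0],[-1.6,0,0,0,0,0],[-2.5,0,0,0,0,0],[-3.4,0,0,0,0,0],[-4.3,0,0,0,0,0],[-5.1,0,0,0,0,-3.8],[-5.8,0.1,0,0,0,-7.6],[-6.6,0.2,0,0,0,-11.4],[-7.4,0.3,0,0,0,-15.2],[-8.2,0.4,0,0,0,-19]]'
python3 - <<'E'
from h import *
im,d,W=tip()
print([(np.round(o['point'],3).tolist(),round(o['conf'],2)) for o in nets.tip_of('side','cup0')][:5])
E
```

```text
time_s: 7.5
eef_pos: [0.4659, 0.0153, -0.0205]
orientation: [-0.0, 0.58, 0.815, 0.0]
ft_force: [-0.4, 0.2, 0.5]
width: 0.0248
gripper_force: 0.2
t 7.5 eef [ 0.4659  0.0153 -0.0205] F [-0.4  0.2  0.5] low z [0.01  0.015 0.017 0.02  0.024]
xy lo/hi [ 0.44  -0.001  0.01 ] [0.481 0.027 0.031]
[([0.477, -0.01, -0.0], 0.62), ([0.459, 0.154, -0.0], 0.53), ([0.449, 0.281, -0.004], 0.53)]
```

```bash
python3 -m handwheel '[[-0.8,0,0,0,0,0],[-1.6,0,0,0,0,0],[-2.5,0,0,0,0,0],[-3.4,0,0,0,0,0],[-4.3,0,0,0,0,0],[-5.2,0,0,0,0,0],[-6.1,0,0,0,0,0],[-7,0,0,0,0,0],[-7.9,0,0,0,0,0],[-8.7,0,0,0,0,0]]' && python3 -m handwheel '[[-0.8,0,0,0,0,0],[-1.6,0,0,0,0,0],[-2.4,0,0,0,0,0],[-3.2,0,0,0,0,0],[-3.8,0,0,0,0,0],[-4.3,0,0,0,0,0],[-4.6,0,0,0,0,0],[-4.8,0,0,0,0,0],[-4.9,0,0,0,0,0],[-4.9,0,0,0,0,0]]'
python3 - <<'E'
from h import *
im,d,W=tip()
print([(np.round(o['point'],3).tolist(),round(o['conf'],2)) for o in nets.tip_of('side','cup0')][:5])
E
```

```text
time_s: 8.6
eef_pos: [0.4945, -0.0669, -0.0205]
orientation: [-0.0, 0.581, 0.814, 0.0]
ft_force: [-0.3, 0.3, 0.0]
width: 0.0244
gripper_force: 0.2
time_s: 9.6
eef_pos: [0.5102, -0.1124, -0.0205]
orientation: [0.0, 0.581, 0.814, 0.0]
ft_force: [-0.8, -1.2, 0.8]
width: 0.0242
gripper_force: 0.0
t 9.6 eef [ 0.5102 -0.1124 -0.0205] F [-0.8 -1.2  0.8] low z [0.012 0.016 0.017 0.019 0.023]
xy lo/hi [ 0.484 -0.128  0.012] [ 0.527 -0.106  0.03 ]
[([0.463, 0.152, -0.003], 0.78), ([0.52, -0.14, -0.0], 0.6), ([0.445, 0.281, 0.001], 0.49)]
```

```bash
python3 -m handwheel '[[0.5,0,0,0,0,0],[1,0,0,0,0,0],[1,0,-2,0,0,0],[1,0,-5,0,0,0],[3,0,-7,0,0,0],[7,1,-7,0,0,3],[11.5,2,-7,0,0,7],[16,3,-7,0,0,11],[20.5,4,-7,0,0,15],[25,5,-7,0,0,19]]' && python3 -m handwheel '[[3,0,0,0,0,0],[5.3,0,0,0,0,0],[5.3,0,0,0,0,0],[5.3,0,2,0,0,0],[5.3,0,4,0,0,0],[5.3,0,5,0,0,0],[5.3,0,5.4,0,0,0],[5.3,0,5.4,0,0,0],[5.3,0,5.4,0,0,0],[5.3,0,5.4,0,0,0]]'
python3 - <<'E'
from h import *
im,d,W=tip()
E
```

```text
time_s: 10.7
eef_pos: [0.4755, 0.1425, 0.0498]
orientation: [0.0, 0.708, 0.706, 0.0]
ft_force: [1.2, 0.1, -0.4]
width: 0.0245
gripper_force: 0.0
time_s: 11.7
eef_pos: [0.4768, 0.1934, -0.0037]
orientation: [0.0, 0.707, 0.707, 0.001]
ft_force: [0.1, -0.0, -0.0]
width: 0.0241
gripper_force: 0.0
t 11.7 eef [ 0.4768  0.1934 -0.0037] F [ 0.1 -0.  -0. ] low z [0.027 0.03  0.033 0.036 0.041]
xy lo/hi [0.45  0.178 0.027] [0.492 0.199 0.052]
```

```bash
python3 -m handwheel '[[0,-0.7,0,0,0,0],[0,-1.4,0,0,0,0],[0,-1.4,0.4,0,0,0],[0,-1.4,0.8,0,0,0],[0,-1.4,1.2,0,0,0],[0,-1.4,1.5,0,0,0],[0,-1.4,1.7,0,0,0],[0,-1.4,1.7,0,0,0],[-0.4,-1.4,1.7,0,0,0],[-1,-1.4,1.7,0,0,0]]' && python3 -m handwheel '[[-0.8,0,0,0,0,0],[-1.6,0,0,0,0,0],[-2.5,0,0,0,0,0],[-3.4,0,0,0,0,0],[-4.3,0,0,0,0,0],[-5.2,0,0,0,0,0],[-6.1,0,0,0,0,0],[-7,0,0,0,0,0],[-7.9,0,0,0,0,0],[-8.8,0,0,0,0,0]]'
python3 - <<'E'
from h import *
im,d,W=tip()
print([(np.round(o['point'],3).tolist(),round(o['conf'],2)) for o in nets.tip_of('side','cup0')][:5])
E
```

```text
time_s: 12.75
eef_pos: [0.4624, 0.1831, -0.0214]
orientation: [0.0, 0.707, 0.707, 0.0]
ft_force: [0.3, 1.1, 0.4]
width: 0.0244
gripper_force: 0.0
time_s: 13.75
eef_pos: [0.4622, 0.0945, -0.0215]
orientation: [-0.0, 0.707, 0.707, 0.0]
ft_force: [0.5, 0.8, 0.0]
width: 0.0245
gripper_force: 0.5
t 13.75 eef [ 0.4622  0.0945 -0.0215] F [0.5 0.8 0. ] low z [0.015 0.017 0.019 0.022 0.028]
xy lo/hi [0.434 0.082 0.015] [0.476 0.099 0.036]
[([0.518, -0.14, 0.002], 0.86), ([0.461, 0.066, -0.001], 0.69), ([0.45, 0.282, -0.002], 0.58)]
```

```bash
python3 -m handwheel '[[-0.9,0,0,0,0,0],[-1.8,0,0,0,0,0],[-2.8,0,0,0,0,0],[-3.8,0,0,0,0,0],[-4.8,0,0,0,0,0],[-5.8,0,0,0,0,0],[-6.8,0,0,0,0,0],[-7.8,0,0,0,0,0],[-8.8,0,0,0,0,0],[-9.8,0,0,0,0,0]]' && python3 -m handwheel '[[-1,0,0,0,0,0],[-2,0,0,0,0,0],[-3,0,0,0,0,0],[-4,0,0,0,0,0],[-5,0,0,0,0,0],[-6,0,0,0,0,0],[-7,0,0,0,0,0],[-7.9,0,0,0,0,0],[-8.5,0,0,0,0,0],[-8.9,0,0,0,0,0]]'
python3 - <<'E'
from h import *
im,d,W=tip()
print([(np.round(o['point'],3).tolist(),round(o['conf'],2)) for o in nets.tip_of('side','cup0')][:5])
E
```

```text
time_s: 14.85
eef_pos: [0.4621, -0.0036, -0.0215]
orientation: [-0.0, 0.707, 0.707, 0.0]
ft_force: [1.0, 0.1, 0.3]
width: 0.0244
gripper_force: 0.2
time_s: 15.85
eef_pos: [0.462, -0.0924, -0.0215]
orientation: [-0.0, 0.708, 0.707, 0.0]
ft_force: [0.0, 0.9, -0.4]
width: 0.0243
gripper_force: 0.3
t 15.85 eef [ 0.462  -0.0924 -0.0215] F [ 0.   0.9 -0.4] low z [0.009 0.016 0.017 0.018 0.022]
xy lo/hi [ 0.435 -0.104  0.009] [ 0.476 -0.084  0.028]
[([0.52, -0.139, 0.004], 0.74), ([0.46, -0.121, -0.0], 0.6), ([0.389, 0.336, 0.002], 0.54)]
```

```bash
python3 -m handwheel '[[0.5,0,0,0,0,0],[1,0,0,0,0,0],[1,0,-2,0,0,0],[1,0,-5,0,0,0],[3,0,-7,0,0,0],[7,0,-7,0,0,0],[11.5,0,-7,0,0,0],[16,0,-7,0,0,0],[20.5,0,-7,0,0,0],[25,-0.4,-7,0,0,0]]' && python3 -m handwheel '[[4.5,-0.2,0,0,0,0],[9,-0.4,0,0,0,0],[13.5,-0.6,0,0,0,0],[16.4,-0.8,0,0,0,0],[16.4,-0.8,0,0,0,0],[16.4,-0.8,0,0,0,0],[16.4,-0.8,2,0,0,0],[16.4,-0.8,4,0,0,0],[16.4,-0.8,4.8,0,0,0],[16.4,-0.8,4.8,0,0,0]]'
python3 - <<'E'
from h import *
im,d,W=tip()
cv2.imwrite('pics/s4.png',cv2.resize(im[150:420,180:540,::-1],(800,600)))
E
```

```text
time_s: 16.95
eef_pos: [0.4579, 0.161, 0.0488]
orientation: [0.0, 0.707, 0.707, 0.0]
ft_force: [1.9, -0.6, 0.3]
width: 0.0244
gripper_force: 0.0
time_s: 17.95
eef_pos: [0.4499, 0.3208, -0.0004]
orientation: [0.0, 0.708, 0.706, -0.001]
ft_force: [-0.6, 0.2, 0.3]
width: 0.0243
gripper_force: 0.0
t 17.95 eef [ 4.499e-01  3.208e-01 -4.000e-04] F [-0.6  0.2  0.3] low z [0.033 0.036 0.038 0.042 0.049]
xy lo/hi [0.423 0.306 0.033] [0.465 0.329 0.061]
```

View pics/s4.png

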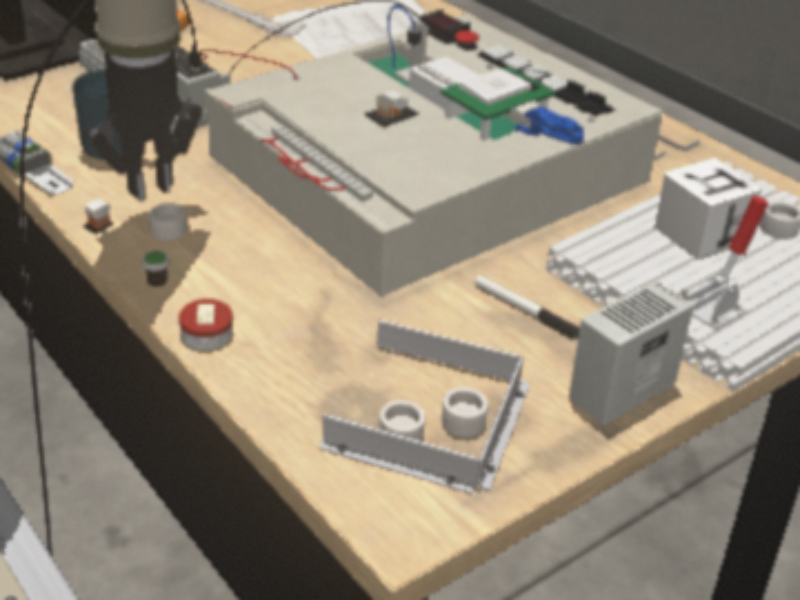

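Cups A and B stand upright inside the fence at crop (465,412) and (400,420). The fingers are behind C at (168,220) and clear of the relay. Next I'll descend and push C.

```bash
python3 -m handwheel '[[0,0,0.5,0,0,0],[0,0,1,0,0,0],[0,0,1.4,0,0,0],[0,0,1.7,0,0,0],[0,0,1.9,0,0,0],[0,0,2.1,0,0,0],[0,0,2.1,0,0,0],[0,0,2.1,0,0,0],[-0.4,0,2.1,0,0,0],[-1,0,2.1,0,0,0]]' && python3 -m handwheel '[[-0.8,0,0,0,0,0],[-1.6,0,0,0,0,0],[-2.5,0.1,0,0,0,0],[-3.4,0.2,0,0,0,0],[-4.3,0.3,0,0,0,0],[-5.2,0.4,0,0,0,0],[-6.1,0.5,0,0,0,0],[-7,0.6,0,0,0,0],[-7.9,0.7,0,0,0,0],[-8.8,0.8,0,0,0,0]]'
python3 - <<'E'
from h import *
im,d,W=tip()
print([(np.round(o['point'],3).tolist(),round(o['conf'],2)) for o in nets.tip_of('side','cup0')][:5])
E
```

```text
time_s: 19.0
eef_pos: [0.4504, 0.3122, -0.0203]
orientation: [-0.0, 0.707, 0.707, 0.0]
ft_force: [-0.2, -0.0, 0.1]
width: 0.0242
gripper_force: 0.0
time_s: 20.0
eef_pos: [0.4584, 0.2235, -0.0205]
orientation: [-0.0, 0.707, 0.707, 0.0]
ft_force: [-1.1, 0.3, 0.6]
width: 0.0246
gripper_force: 0.4
t 20.0 eef [ 0.4584  0.2235 -0.0205] F [-1.1  0.3  0.6] low z [0.016 0.017 0.022 0.024 0.03 ]
xy lo/hi [0.431 0.214 0.016] [0.473 0.228 0.043]
[([0.459, 0.194, -0.002], 0.77), ([0.519, -0.14, -0.001], 0.62), ([0.462, -0.117, 0.001], 0.55)]
```

```bash
python3 -m handwheel '[[-0.9,0.1,0,0,0,0],[-1.8,0.2,0,0,0,0],[-2.8,0.3,0,0,0,0],[-3.8,0.4,0,0,0,0],[-4.8,0.5,0,0,0,0],[-5.8,0.6,0,0,0,0],[-6.8,0.7,0,0,0,0],[-7.8,0.8,0,0,0,0],[-8.7,0.9,0,0,0,0],[-9.6,1,0,0,0,0]]' && python3 -m handwheel '[[-0.9,0.1,0,0,0,0],[-1.8,0.2,0,0,0,0],[-2.8,0.3,0,0,0,0],[-3.8,0.4,0,0,0,0],[-4.8,0.5,0,0,0,0],[-5.8,0.6,0,0,0,0],[-6.8,0.7,0,0,0,0],[-7.8,0.8,0,0,0,0],[-8.7,0.8,0,0,0,0],[-9.6,0.9,0,0,0,0]]' && python3 -m handwheel '[[-0.9,0.1,0,0,0,0],[-1.8,0.2,0,0,0,0],[-2.7,0.3,0,0,0,0],[-3.6,0.4,0,0,0,0],[-4.5,0.5,0,0,0,0],[-5.4,0.5,0,0,0,0],[-6.3,0.5,0,0,0,0],[-7.1,0.5,0,0,0,0],[-7.6,0.5,0,0,0,0],[-7.9,0.5,0,0,0,0]]'
python3 - <<'E'
from h import *
im,d,W=tip()
print([(np.round(o['point'],3).tolist(),round(o['conf'],2)) for o in nets.tip_of('side','cup0')][:5])
E
```

```text
time_s: 21.1
eef_pos: [0.4683, 0.1275, -0.0205]
orientation: [-0.0, 0.707, 0.707, 0.0]
ft_force: [0.4, 1.0, -0.7]
width: 0.0246
gripper_force: 0.3
time_s: 22.1
eef_pos: [0.4771, 0.0315, -0.0205]
orientation: [-0.0, 0.707, 0.707, 0.0]
ft_force: [-0.2, 2.0, 0.3]
width: 0.0243
gripper_force: 0.4
time_s: 23.1
eef_pos: [0.482, -0.0473, -0.0205]
orientation: [-0.0, 0.708, 0.707, 0.0]
ft_force: [0.2, 1.3, 0.6]
width: 0.0244
gripper_force: 0.4
t 23.1 eef [ 0.482  -0.0473 -0.0205] F [0.2 1.3 0.6] low z [0.014 0.016 0.019 0.021 0.025]
xy lo/hi [ 0.455 -0.058  0.014] [ 0.496 -0.041  0.033]
[([0.521, -0.14, 0.002], 0.71), ([0.461, -0.12, 0.004], 0.68), ([0.48, -0.074, -0.001], 0.66)]
```

```bash
python3 -m handwheel '[[0.5,0,0,0,0,0],[1,0,0,0,0,0],[1,0,-2,0,0,0],[1,0,-5,0,0,0],[1,0,-9,0,0,0],[2,0,-13,0,0,0],[6,0,-15,0,0,0],[10,-1,-15,0,0,0],[14,-2,-15,0,0,0],[16,-3,-15,0,0,0]]'
python3 - <<'E'
from h import *
ims=[]
for c in ['top','side']:
    im,d,W=cloud(c); 
    print([(np.round(o['point'],3).tolist(),round(o['conf'],2)) for o in nets.tip_of(c,'cup0')][:5],[[np.round(o['point'],3).tolist() for o in nets.tip_of(c,n)][:1] for n in ('fuse_tin','spare_button','relay_spare')])
    ims.append(im[150:420,180:540] if c=='side' else im[220:340,340:500])
ims=[cv2.resize(i,(400,300)) for i in ims]
cv2.imwrite('pics/end.png',np.hstack(ims)[:,:,::-1])
E
```

```text
time_s: 24.2
eef_pos: [0.4512, 0.1175, 0.1297]
orientation: [-0.0, 0.706, 0.708, 0.001]
ft_force: [0.2, -0.0, -0.7]
width: 0.0245
gripper_force: 0.0
[([0.481, -0.08, -0.002], 0.83), ([0.516, -0.14, 0.004], 0.78)] [[[0.392, 0.1, 0.002]], [[0.393, 0.209, 0.003]], []]
[([0.518, -0.138, 0.003], 0.8), ([0.462, -0.12, 0.002], 0.52)] [[[0.394, 0.102, 0.004]], [[0.394, 0.203, 0.005]], [[0.392, 0.336, 0.004]]]
```

View pics/end.png

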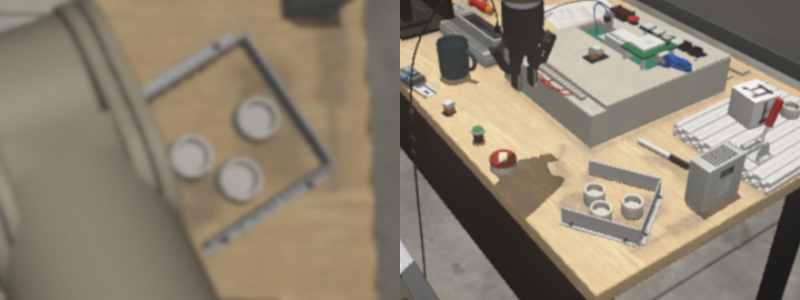

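All three cups stand upright inside the fence: (190,157), (240,180) and (257,118) in the left half of the picture. The tin, button and relay haven't moved.

```bash
python3 -c "
from workcell import manip; print(manip.sign_off())"
```

```text
the job is handed in; nothing more can be done
None
```

I swept all three cups into the fence, where they stand upright and fully inside; the tin, button and relay are where they were, and I handed the job in at about 24 s.

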